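Hang a hook in a slat panel

TASK

Hang the red hook in the upper groove of the small slat panel, under the yellow centre mark: with the hook's front tilted up, feed its steel tongue into the groove and up behind the slat, then swing the hook down until it snaps home with its back plate flat on the panel, and let go. Go gently, finding the groove by feel, and leave the other things on the bench where they are.

Things in the scene. Friction and masses are not known exactly. Their poses are not given: they have to be found in the camera images.
- stand: Fixed stand (foot 150 deep x 200 wide x 10 mm) with an upright aluminium slat board, 200 wide, 154 tall. Origin on the bench under the middle of the board's nominal front face; x into the board, y along the grooves, z up. Only the stand is measured: the board is clamped rigidly to it, parallel, but up to 12 mm higher or lower and 3 mm nearer or farther than nominal: feel for the groove.
- groove (a point): Fixed to the stand: nominal middle of the upper groove's lower lip on the front face (stand x 0, z 195 mm). From it, on the board: mouth 16 mm high, z 0 to 16; slats 5 mm thick; upper slat z 16 to 44 (board top; yellow mark at y = 0), slat below z -64 to 0. Pocket behind the mouth: x 5 to 30, z -14 to 40. A second, lower groove (z -80 to -64) is not used.
- roller (a point): Fixed to the stand: nominal axis, along y, of the sprung catch roller in the pocket, 13.6 mm behind and 24 mm above groove; 8 mm diameter, 70 long, pushed down with 8 N, rises 6 mm at 1.2 N/mm. As the hook swings down its tongue's tip is driven under it (2 to 6 N down on the arm, from about 22 to 3 degrees tilt) and snaps home. Not snapped, the hook hangs front raised by 10 degrees or more.
- hook: Loose red hook with steel tongue, 140 to 235 g; starts standing on its arm, tongue up, plate away from the robot. Origin: inside corner of plate back and web underside, 60 mm above the arm's underside; seated it sits on the lip, axes parallel to the stand's. x from plate to tongue, z up. In mm: plate x -4..0, z -60..4; web x -4..10.5, z 0..4; tongue x 6.5..10.5, z 0..24; all 36 wide.
- hook_tip (a point): Middle of the tongue's rounded tip (2 mm radius), at (8.5, 0, 24) mm in the hook's frame. Upright the tongue is too tall for the mouth: tilt the hook front up 45 to 55 degrees (z leaning into the panel), feed the tongue in along its length until its foot is past the lip, lower the inside corner onto the lip, swing down about the lip until the plate is flat on the face.
- hook_arm (a point): Grip point on the hook's arm, at (-80, 0, -50) mm in the hook's frame. The arm is a straight bar, 16 mm wide (y), x -115 to -4, z -60 to -40, with an end nose at x -119 to -111 up to z -30. Leaning the tool back from the plate by 10 to 20 degrees leaves room to tilt the hook at the panel. A light grip (7 N) lets it find its seat; once home, stop: driving on jams it.
- clear_tape: Small roll of clear sticky tape lying on the bench, 44 x 59 x 19 mm; a bystander. Origin at its underside
- small_carton: Small white and cream carton, 70 x 50 x 22 mm, on the bench; a bystander. Origin at its underside
- red_screwdriver: Small red screwdriver, 150 mm long, 16 mm thick, on the bench; a bystander. Origin at its underside
Not all that is in view belongs to the job. Several things have the shape of the hook; the one meant has the colours described above.

How it is judged:
By the outcome, as a careful person would: the job done as asked, in the order asked, and still so for the second after the job is handed in, with the robot touching nothing.
It also fails if it takes over 51 s, if anything falls off the work surface, if the arm or the gripper's body presses on something with over 40 N, if the wrist force passes 120 N, or if a joint passes its speed limit or range.

ROBOT

A 6-joint arm with a two-finger parallel gripper is mounted at the origin on a cart in front of the work surface, level with it; the furniture and walls round the work are solid. World frame = base frame: x ahead of the robot, y to its left, z up, the work surface at z = 0. Lengths are in m, angles in degrees, forces in N, time in s.
With the tool pointing down it reaches from about 0.375 to 0.9 m from the base axis. Payload 3.1 kg.
Tool frame: the origin (TCP) lies on the centre line of the jaws, within the pads' length; the fingertips stand 17 mm ahead of it and the grasp point (between the pads) lies 2 mm behind it; z points along the fingers, y is the line along which they close (so a half turn about z gives the same grasp; the last joint's range is limited). The gripper opens to 87 mm and grips with 3 to 60 N. Pads are 19 mm wide; open, the fingers measure 117 mm over their backs; the gripper's body (75 mm by 190 mm) begins 51 mm behind the grasp point.
Start: joints at [56.007, 30.224, 82.088, -0, 67.689, -10.227], TCP at [0.252, 0.572, 0.24] pointing down, gripper open.
Joint ranges: [-176.69, 176.69], [-43.24, 126.21], [12.49, 139.97], [-82, 262], [0, 151.66], [-163.58, 163.58]. Speed limits (degrees/s): [159.86, 159.86, 180, 180, 180, 180].

INTERFACE

Orientations are given as a 3x3 rotation matrix whose columns are the frame's x, y, z axes.
In Python, from rig import bot, imaging, finder gives the robot as it stands. The module is installed in compiled form; this text tells all that it offers.
- The arm moves only by the tool play_rows, never from a script. Its argument "motion" is a list that holds one entry, the list of rows, each a list of 6 numbers: the shift along the tool's x, y, z in m, then the turn, a rotation vector about the tool's x, y, z in degrees. In form: [[[dx, dy, dz, wx, wy, wz], ...]]. A call has 1 to 8 rows; each row is the pose to reach, as a shift and turn from the pose commanded when the call began, along the tool's axes at that moment; what a row does not reach only later rows make up. A row lasts 1/12 s, in which the tool goes at most 41.7 mm and 7.16 degrees, less where a joint would pass 70% of its speed; a pose out of reach is approached as far as the arm can. A call with a gripper value outside its range is refused whole. "fingers" is the finger opening in m, from 0 to 0.087, set as the call begins (left out, the last holds). The fingers move at their own pace and stop on an object; the grip force is fixed at half the most. Time passes only in rows, so rows that repeat a pose let the fingers close. It gives the time, the measured TCP pose, the force, the opening and the grip force at its end, in the units of the state.
- bot.read_state(): the state, without advancing time (a new reading comes with each control period).
- imaging.capture(name): name is "side" or "top"; returns a dict with "frame" (480x640x3 uint8, red, green, blue), "camera_matrix" (3x3 intrinsics, pixels), "k1" (the pictures are not rectified: a ray, as slopes to the right and down, at radius r is drawn at 1 + k1 r^2 times it, then the intrinsics apply), "R" (3x3) and "t" (3): a world point X has camera coordinates R X + t. Camera axes: x right, y down, z forward; pixel columns grow to the right and rows downward; lengths in m; the calibration is good to about 2 mm. A picture is of the moment at which its call begins. There is no depth.
- bot.hand_in(): hands the job in; it is judged then, once.
Trained networks look in the newest picture that a camera, given by its name, has taken for a name from the list of things; names that differ only in an ending like _2 or _b are one class to them, and where a whole thing is asked for, a point or a joint stands for the part that bears it (a point fixed in the world has none). Each returns a list of dicts, best first, with "confidence" (0 to 1); they miss things now and then, are a little off and sometimes report something else, mostly with a low value. They report only what shows in the picture. A call takes as long as a camera call. They do not tell look-alikes from the thing itself.
- finder.recognise(camera, name): "at" ([x, y, z] in m, in world coordinates, good to about 4 mm: the middle of the surface that is visible of it).
- finder.outline_of(camera, name): "pixels" (480x640 bool, what is visible of it).
The state is a dict: "time_s": time; "joint_positions": joint angles; "qvel": joint speeds; "tau": joint torques, N m; "position": TCP position; "tcp_rot": TCP orientation; "force": force on the tool from outside, world axes, zero at the start; "moment": the same for the moment, N m; "opening": opening from 0.0 (shut) to 1.0 (fully open); "grasp_force": force on a finger pad.
Only numpy, scipy, OpenCV 4.12 (cv2) and the standard library are available. Lean on these libraries where they do the work, as an engineer would, in place of code of your own. Each camera call takes 0.05 s, during which the arm holds its last target. There are 200 camera calls.

## Working session

There is one attempt and no reset: what is moved stays moved. The work goes in short steps, Python scripts to look and compute and a tool call to move; the robot and the scene stay as the last step left them, time stands still between calls to the robot, and variables do not carry over. Pictures are saved under pics/ and viewed, at most 10 in all, crops included, and the job is handed in when it is done.

Besides the shell and the picture viewer there is one more tool, called after ">>>" by a JSON object that holds its "api" and its "payload", one argument or row to a line. play_rows: Moves the arm, as the interface text tells. Its arguments: {"type":"object","properties":{"motion":{"type":"array"},"fingers":{"type":"number"}},"required":["motion"]}

```bash
mkdir -p pics; ls; cat > h.py <<'E'
import numpy as np, cv2, json
from rig import bot, imaging, finder
np.set_printoptions(precision=4,suppress=True)
def snap(c,fn=None):
    d=imaging.capture(c)
    if fn: cv2.imwrite('pics/'+fn,d['frame'][:,:,::-1])
    return d
def proj(d,X):
    c=np.asarray(X)@np.array(d['R']).T+np.array(d['t']); s=c[...,:2]/c[...,2:]
    r2=(s**2).sum(-1,keepdims=True); s=s*(1+d['k1']*r2); K=np.array(d['camera_matrix'])
    return s*[K[0,0],K[1,1]]+[K[0,2],K[1,2]]
def ray(d,px):
    K=np.array(d['camera_matrix']); p=(np.array(px,float)-[K[0,2],K[1,2]])/[K[0,0],K[1,1]]
    s=p.copy()
    for _ in range(20): s=p/(1+d['k1']*(s**2).sum(-1,keepdims=True))
    R=np.array(d['R']); o=-R.T@np.array(d['t']); v=np.append(s,1)@R
    return o,v
def onz(d,px,z):
    o,v=ray(d,px); return o+v*(z-o[2])/v[2]
E
python3 - <<'E'
from h import *
s=bot.read_state(); print(s['time_s'],s['position'],s['tcp_rot'],s['force'],s['opening'])
for c in('side','top'):
    d=snap(c,c+'0.png'); print(c,d['camera_matrix'],d['k1'],d['R'],d['t'])
    for n in('stand','hook','clear_tape','small_carton','red_screwdriver'):
        print(n,[(np.round(r['at'],4),round(r['confidence'],2)) for r in finder.recognise(c,n)][:5])
E
```

```text
pics
0.0 [0.2515 0.5714 0.2386] [[-0.9152  0.403  -0.0012]
 [ 0.403   0.9152 -0.0018]
 [ 0.0004 -0.0022 -1.    ]] [0.3425 0.0288 0.5167] 0.9957640749549764
side [[577.1158   0.     320.1468]
 [  0.     577.1158 243.1695]
 [  0.       0.       1.    ]] 0.042473730486544035 [[-0.8701 -0.4927 -0.0126]
 [-0.3962  0.7144 -0.5767]
 [ 0.2931 -0.4968 -0.8169]] [0.4803 0.2977 1.009 ]
stand [(array([0.6989, 0.0795, 0.1475]), 0.57), (array([0.3883, 0.0773, 0.0164]), 0.26)]
hook [(array([ 0.5354, -0.0263,  0.0199]), 0.73), (array([ 0.5517, -0.1686,  0.0174]), 0.62)]
clear_tape [(array([0.4523, 0.2441, 0.0214]), 0.8), (array([0.3865, 0.0763, 0.0156]), 0.62), (array([0.6987, 0.0852, 0.1465]), 0.38)]
small_carton [(array([0.5388, 0.2717, 0.0245]), 0.87)]
red_screwdriver [(array([0.3854, 0.0775, 0.0165]), 0.57)]
top [[456.4037   0.     320.4023]
 [  0.     456.4037 232.5244]
 [  0.       0.       1.    ]] -0.021510479187599237 [[-0.0191 -0.9997  0.0123]
 [-0.9867  0.0169 -0.1614]
 [ 0.1612 -0.0152 -0.9868]] [0.0316 0.5717 0.9126]
stand [(array([0.6974, 0.0631, 0.1747]), 0.77), (array([ 0.5517, -0.1685,  0.0218]), 0.31)]
hook [(array([ 0.5528, -0.1703,  0.0191]), 0.8), (array([ 0.5507, -0.0229,  0.0239]), 0.7), (array([0.701 , 0.0629, 0.1774]), 0.25)]
clear_tape [(array([0.4475, 0.2437, 0.0218]), 0.78)]
small_carton [(array([0.5386, 0.2631, 0.0202]), 0.98), (array([ 0.552 , -0.1669,  0.0173]), 0.31)]
red_screwdriver [(array([0.3851, 0.0804, 0.01  ]), 0.82)]
```

View pics/side0.png

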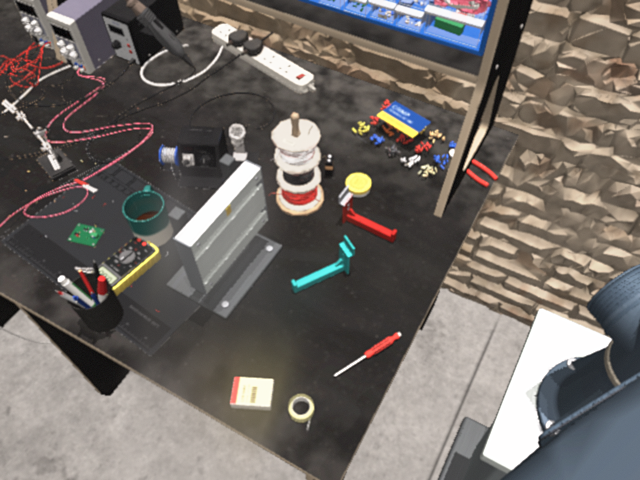

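View pics/top0.png

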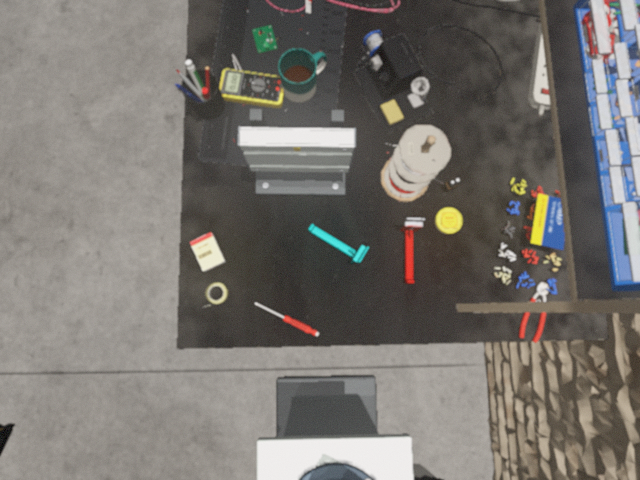

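View crops.

```bash
python3 - <<'E'
import cv2
t=cv2.imread('pics/top0.png')[110:290,225:435]; cv2.imwrite('pics/c1.png',cv2.resize(t,None,fx=3.3,fy=3.3,interpolation=cv2.INTER_CUBIC))
t=cv2.imread('pics/side0.png')[155:320,165:405]; cv2.imwrite('pics/c2.png',cv2.resize(t,None,fx=3.3,fy=3.3,interpolation=cv2.INTER_CUBIC))
E
```

```text
(no output)
```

View pics/c1.png

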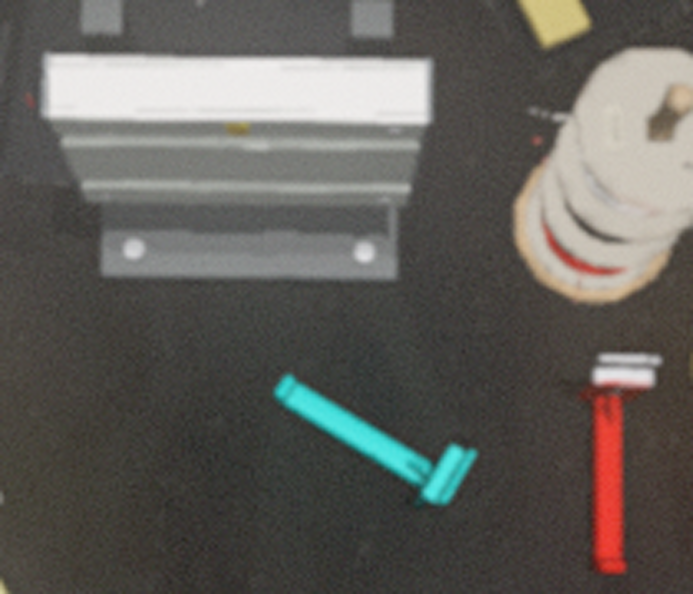

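View pics/c2.png

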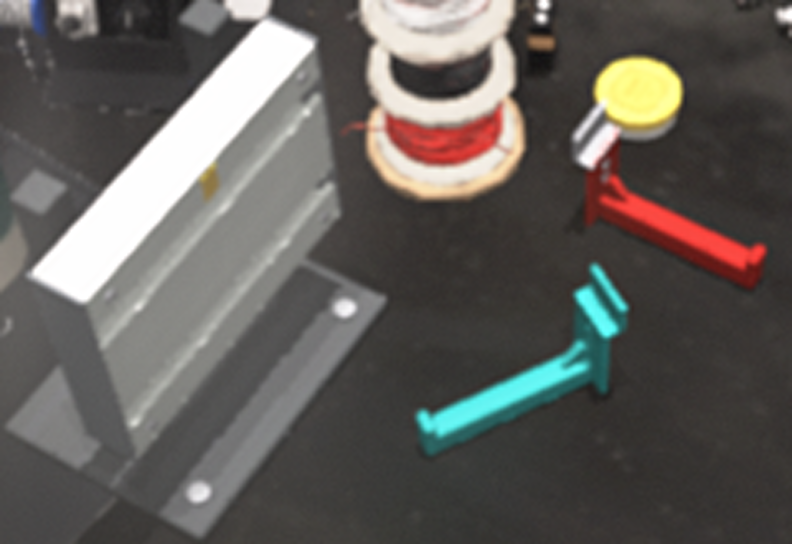

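```bash
cat > fit.py <<'E'
from h import *
from scipy.optimize import least_squares, minimize
D={c:snap(c) for c in('top','side')}
u=lambda p,o:(np.array(p)+.5)/3.3-.5+o
T=lambda *p:u(p,[225,110]); S=lambda *p:u(p,[165,155])
# board params x0,y0,yaw,ztop,foot front f, board depth
def P(p,x,y,z): c,s=np.cos(p[2]),np.sin(p[2]); return np.array([p[0]+c*x-s*y,p[1]+s*x+c*y,z])
def obs(p):
    zt,f,b=p[3:6]; h=.1
    return [('top',P(p,0,h,zt),T(43,118)),('top',P(p,0,-h,zt),T(430,123)),('top',P(p,b,h,zt),T(45,53)),('top',P(p,b,-h,zt),T(432,58)),
     ('top',P(p,-f,h,.01),T(101,275)),('top',P(p,-f,-h,.01),T(397,278)),
     ('side',P(p,0,h,zt),S(85,302)),('side',P(p,0,-h,zt),S(315,40)),('side',P(p,b,h,zt),S(32,272)),('side',P(p,b,-h,zt),S(268,17)),
     ('side',P(p,0,h,zt-.154),S(132,457)),('side',P(p,0,-h,zt-.154),S(338,215)),
     ('side',P(p,-f,h,.01),S(203,537)),('side',P(p,-f,-h,.01),S(385,298)),('side',P(p,150e-3-f,h,.01),S(8,427))]
r=lambda p:np.concatenate([proj(D[c],X)-q for c,X,q in obs(p)])
o=least_squares(r,[.7,.06,0,.239,.08,.035],loss='soft_l1')
print('board',o.x,'yaw deg',np.degrees(o.x[2])); print(r(o.x).reshape(-1,2).round(1).tolist())
# mark
print('mark', onz(D['top'],T(237,125),o.x[3]))
red={};
for c in D:
    f=D[c]['frame'].astype(int); m=(f[...,0]>90)&(f[...,0]>2*f[...,1])&(f[...,0]>2*f[...,2])
    pt=proj(D[c],[.55,-.169,.03]); yy,xx=np.mgrid[:480,:640]; red[c]=m&(np.hypot(xx-pt[0],yy-pt[1])<48); print(c,red[c].sum())
B=[(-4,0,-18,18,-60,0),(-115,-4,-8,8,-60,-40),(-119,-111,-8,8,-60,-30)]; Wb=[(-4,10.5,-18,18,0,4),(6.5,10.5,-18,18,0,26)]
def ren(p,c,bs):
    im=np.zeros((480*4,640*4),np.uint8)
    for b in bs:
        X=np.array([P(p,x/1e3,y/1e3,.06+z/1e3) for x in b[:2] for y in b[2:4] for z in b[4:]])
        cv2.fillConvexPoly(im,cv2.convexHull(((proj(D[c],X)+.5)*4).round().astype(np.int32)),255)
    return cv2.resize(im,(640,480),interpolation=cv2.INTER_AREA)/255.
def cost(p,cs=('top','side')):
    s=0
    for c in cs:
        a=ren(p,c,B)*(1-ren(p,c,Wb)); s+=np.abs(a-red[c]).sum()/red[c].sum()
    return s
for cs in (('top','side'),('top',),('side',)):
    best=min((minimize(cost,[.60,-.17,a],args=(cs,),method='Nelder-Mead',options=dict(initial_simplex=[[.60,-.17,a],[.62,-.17,a],[.6,-.16,a],[.6,-.17,a+.1]])) for a in(-.1,0,.1)),key=lambda q:q.fun)
    print(cs,best.x,np.degrees(best.x[2]),best.fun, 'grip',P(best.x,-.08,0,.01))
E
python3 fit.py
```

```text
board [ 0.6961  0.0633 -0.0271  0.2321  0.0302  0.0342] yaw deg -1.5525658847976576
[[1.1, -0.5], [-1.4, -0.7], [1.2, 0.6], [-2.1, 0.4], [-0.5, 0.2], [0.2, 0.2], [0.2, -0.8], [0.1, 0.3], [-0.1, -0.3], [-1.2, 0.2], [2.3, 0.0], [0.6, -0.5], [-0.6, 0.6], [1.1, -0.1], [-2.0, -0.0]]
mark [0.6925 0.0629 0.2321]
top 499
side 649
('top', 'side') [ 0.5839 -0.1736 -0.0475] -2.721184747529252 0.39659252191141375 grip [ 0.504  -0.1698  0.01  ]
('top',) [ 0.5822 -0.1735 -0.0509] -2.9185646691561686 0.17399541874984106 grip [ 0.5023 -0.1694  0.01  ]
('side',) [ 0.5849 -0.1741 -0.0402] -2.3010355495057913 0.20515937629772596 grip [ 0.505  -0.1709  0.01  ]
```

```bash
cat >> h.py <<'E'
from scipy.spatial.transform import Rotation as Ro
L=18.
def Rt(yaw,tilt):
    l=np.radians(L); M=np.array([[-np.cos(l),0,-np.sin(l)],[0,1,0],[np.sin(l)*-1,0,-np.cos(l)]]).T
    M=np.array([[-np.cos(l),0,-np.sin(l)],[0,1,0],[np.sin(l),0,-np.cos(l)]]).T
    return Ro.from_euler('ZY',[yaw,tilt],degrees=True).as_matrix()@M
def delta(s0p,s0R,p,R):
    s0R=np.array(s0R); return np.r_[s0R.T@(np.array(p)-s0p),np.degrees(Ro.from_matrix(s0R.T@R).as_rotvec())]
E
python3 - <<'E'
from h import *
s=bot.read_state(); R=Rt(-2.7,0); print(np.linalg.det(R),R)
H=np.array([.584,-.1737,.06]); p=H+Ro.from_euler('Z',-2.7,degrees=True).apply([-.084,0,-.0385]); print(p)
print(delta(s['position'],s['tcp_rot'],p+[0,0,.09],R), 'then z in tool', R.T@[0,0,-.09])
E
```

```text
0.9999999999999997 [[-0.95    0.0471  0.3087]
 [ 0.0448  0.9989 -0.0146]
 [-0.309   0.     -0.9511]]
[ 0.5001 -0.1697  0.0215]
[ -0.5261  -0.5788   0.1281  -3.3064 -17.7938 -20.894 ] then z in tool [0.0278 0.     0.0856]
```

>>> {"api": "play_rows", "payload": {
  "motion": [
    [[-0.026,-0.029,0,0,0,0],[-0.053,-0.058,0,0,0,0],[-0.079,-0.086,0,0,0,0],[-0.105,-0.115,0,0,0,0],[-0.131,-0.144,0,0,0,0],[-0.158,-0.173,0,0,0,0],[-0.184,-0.201,0,0,0,0],[-0.21,-0.23,0,0,0,0]]
  ],
  "fingers": 0.05
}}

```text
time_s: 1.37
position: [0.3518, 0.2753, 0.2399]
tcp_rot: [[-0.915, 0.403, 0.001], [0.403, 0.915, 0.0], [-0.001, 0.001, -1.0]]
force: [0.5, 0.1, -0.0]
opening: 0.586
grasp_force: 0.0
```

>>> {"api": "play_rows", "payload": {
  "motion": [
    [[-0.026,-0.029,0,0,0,0],[-0.053,-0.058,0,0,0,0],[-0.079,-0.086,0,0,0,0],[-0.105,-0.115,0,0,0,0],[-0.131,-0.144,0,0,0,0],[-0.158,-0.173,0,0,0,0],[-0.184,-0.201,0,0,0,0],[-0.21,-0.23,0,0,0,0]]
  ]
}}

```text
time_s: 2.03
position: [0.4513, -0.0203, 0.2399]
tcp_rot: [[-0.915, 0.403, 0.001], [0.403, 0.915, -0.0], [-0.001, 0.0, -1.0]]
force: [0.9, -0.1, -0.0]
opening: 0.58
grasp_force: 0.0
```

>>> {"api": "play_rows", "payload": {
  "motion": [
    [[-0.018,-0.02,0.021,-0.55,-3,-3.5],[-0.035,-0.04,0.043,-1.1,-6,-7],[-0.053,-0.06,0.064,-1.65,-9,-10.5],[-0.07,-0.079,0.085,-2.2,-12,-14],[-0.088,-0.099,0.107,-2.75,-15,-17.4],[-0.106,-0.119,0.128,-3.3,-17.8,-20.9],[-0.106,-0.119,0.128,-3.3,-17.8,-20.9],[-0.106,-0.119,0.128,-3.3,-17.8,-20.9]]
  ]
}}

```text
time_s: 2.7
position: [0.4999, -0.1729, 0.1098]
tcp_rot: [[-0.95, 0.05, 0.308], [0.048, 0.999, -0.016], [-0.309, -0.001, -0.951]]
force: [0.7, -0.5, 0.1]
opening: 0.572
grasp_force: 0.0
```

```bash
cat > d.py <<'E'
from h import *
s=bot.read_state(); R=Rt(-2.7,0)
H=np.array([.584,-.1737,.06]); p=H+Ro.from_euler('Z',-2.7,degrees=True).apply([-.084,0,-.0385])
print(s['time_s'],s['position'],s['force'],s['opening'],s['joint_positions'],s['tcp_rot'][:,2])
print(delta(s['position'],s['tcp_rot'],p,R))
E
python3 d.py
```

```text
2.7 [ 0.4999 -0.1729  0.1098] [ 0.7034 -0.4685  0.0561] 0.5716211441220127 [ -36.7283   31.7898  114.834    29.0371   20.6784 -149.9878] [ 0.3084 -0.0162 -0.9511]
[ 0.0273  0.0032  0.0839 -0.0974 -0.0129 -0.1597]
```

>>> {"api": "play_rows", "payload": {
  "motion": [
    [[0.005,0.001,0.017,0,0,0],[0.011,0.002,0.034,0,0,0],[0.016,0.003,0.05,0,0,0],[0.022,0.003,0.067,0,0,0],[0.025,0.003,0.075,0,0,0],[0.027,0.003,0.0835,0,0,0],[0.027,0.003,0.0835,0,0,0]]
  ]
}}

```text
time_s: 3.28
position: [0.5104, -0.1667, 0.0322]
tcp_rot: [[-0.957, 0.05, 0.287], [0.047, 0.999, -0.018], [-0.287, -0.003, -0.958]]
force: [-0.4, -0.4, 0.3]
opening: 0.575
grasp_force: 0.0
```

>>> {"api": "play_rows", "payload": {
  "motion": [
    [[0,0,0,0,0,0],[0,0,0,0,0,0],[0,0,0,0,0,0],[0,0,0,0,0,0]]
  ],
  "fingers": 0.0
}}

```text
time_s: 3.62
position: [0.5097, -0.167, 0.0332]
tcp_rot: [[-0.956, 0.051, 0.287], [0.048, 0.999, -0.018], [-0.288, -0.004, -0.958]]
force: [0.0, -0.3, -0.3]
opening: 0.356
grasp_force: 0.0
```

```bash
python3 d.py; python3 - <<'E'
from h import *
a=snap('top')['frame'][185:305,360:460]; b=snap('side')['frame'][170:270,320:420]
f=lambda i:cv2.resize(i,(390,500),interpolation=cv2.INTER_CUBIC)
cv2.imwrite('pics/g.png',np.hstack([f(a),f(b)])[:,:,::-1])
E
```

```text
3.6167 [ 0.5097 -0.167   0.0332] [ 0.0101 -0.334  -0.2572] 0.35611799996894156 [ -34.8312   41.5854  114.7984   43.3691   12.5331 -163.5081] [ 0.2875 -0.0185 -0.9576]
[ 0.0124 -0.0031  0.0085 -0.2841 -1.2599 -0.1709]
```

View pics/g.png

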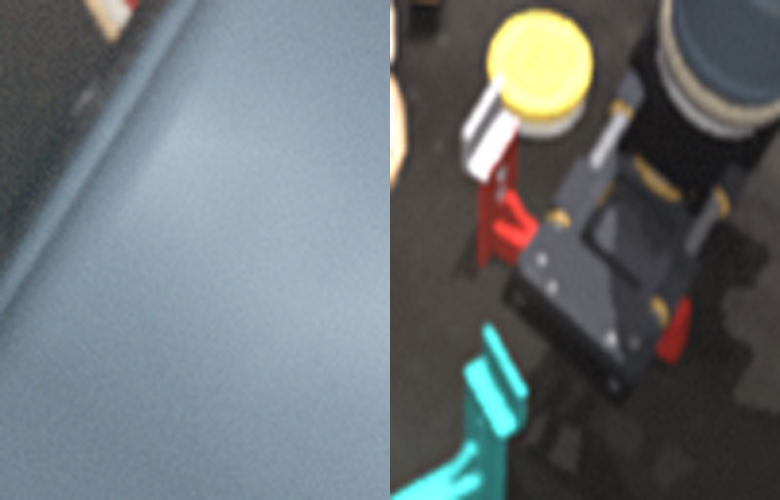

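>>> {"api": "play_rows", "payload": {
  "motion": [
    [[0,0,-0.02,0,0,0],[0,0,-0.04,0,0,0],[0,0,-0.06,0,0,0],[0,0,-0.08,0,0,0],[0,0,-0.08,0,0,7],[0,0,-0.08,0,0,14],[0,0,-0.08,0,0,21],[0,0,-0.08,0,0,28]]
  ],
  "fingers": 0.05
}}

```text
time_s: 4.38
position: [0.4865, -0.1656, 0.1097]
tcp_rot: [[-0.817, 0.5, 0.287], [0.517, 0.856, -0.019], [-0.255, 0.133, -0.958]]
force: [1.2, 0.3, 1.0]
opening: 0.576
grasp_force: 0.0
```

>>> {"api": "play_rows", "payload": {
  "motion": [
    [[0,0,0,0,0,7],[0,0,0,0,0,14],[0,0,0,0,0,21],[0,0,0,0,0,28],[0,0,0,0,0,35],[0,0,0,0,0,42],[0,0,0,0,0,49],[0,0,0,0,0,56]]
  ]
}}

```text
time_s: 5.05
position: [0.4865, -0.1655, 0.1093]
tcp_rot: [[-0.043, 0.957, 0.287], [0.999, 0.05, -0.018], [-0.032, 0.286, -0.958]]
force: [-0.6, 0.8, -1.2]
opening: 0.573
grasp_force: 0.0
```

>>> {"api": "play_rows", "payload": {
  "motion": [
    [[0,0,0,0,0,7],[0,0,0,0,0,14],[0,0,0,0,0,21],[0,0,0,0,0,28],[0,0,0,0,0,35],[0,0,0,0,0,42],[0,0,0,0,0,49],[0,0,0,0,0,56]]
  ]
}}

```text
time_s: 5.72
position: [0.4865, -0.1655, 0.1093]
tcp_rot: [[0.769, 0.571, 0.287], [0.6, -0.8, -0.018], [0.219, 0.186, -0.958]]
force: [-1.0, -0.2, -0.1]
opening: 0.576
grasp_force: 0.0
```

>>> {"api": "play_rows", "payload": {
  "motion": [
    [[0,0,0,0,0,7],[0,0,0,0,0,14],[0,0,0,0,0,21],[0,0,0,0,0,28],[0,0,0,0,0,35],[0,0,0,0,0,40],[0,0,0,0,0,40]]
  ]
}}

```text
time_s: 6.3
position: [0.4865, -0.1655, 0.1093]
tcp_rot: [[0.957, -0.053, 0.287], [-0.05, -0.999, -0.018], [0.287, 0.003, -0.958]]
force: [-0.6, 0.6, -0.1]
opening: 0.579
grasp_force: 0.0
```

```bash
sed -i 's/^    return Ro.from_euler(.ZY.*/&@np.diag([-1,-1,1])/' h.py; python3 d.py
```

```text
6.3 [ 0.4865 -0.1655  0.1093] [-0.6161  0.6053 -0.1155] 0.5788681269724554 [-36.4539  31.2272 116.1328  26.4483  20.4794  32.6801] [ 0.2868 -0.0181 -0.9578]
[-0.0121  0.0032  0.0881  0.2675  1.299  -0.2635]
```

>>> {"api": "play_rows", "payload": {
  "motion": [
    [[-0.002,0.001,0.018,0,0.3,0],[-0.005,0.002,0.036,0.1,0.6,-0.1],[-0.007,0.002,0.054,0.2,0.9,-0.2],[-0.01,0.003,0.07,0.2,1.2,-0.3],[-0.011,0.003,0.08,0.3,1.3,-0.3],[-0.012,0.003,0.088,0.3,1.3,-0.3],[-0.012,0.003,0.088,0.3,1.3,-0.3]]
  ]
}}

```text
time_s: 6.88
position: [0.5, -0.1695, 0.0201]
tcp_rot: [[0.951, -0.043, 0.307], [-0.041, -0.999, -0.013], [0.307, -0.0, -0.952]]
force: [0.1, -0.7, -0.2]
opening: 0.576
grasp_force: 0.0
```

```bash
python3 d.py
```

```text
6.8833 [ 0.5    -0.1695  0.0201] [ 0.1064 -0.7441 -0.2396] 0.5763093040045789 [-36.4371  43.3493 116.7874  64.0409  11.0275  -6.2543] [ 0.3071 -0.0129 -0.9516]
[ 0.0005  0.0003 -0.0013 -0.0879  0.0991  0.1909]
```

>>> {"api": "play_rows", "payload": {
  "motion": [
    [[0,0,0,0,0,0],[0,0,0,0,0,0],[0,0,0,0,0,0],[0,0,0,0,0,0],[0,0,0,0,0,0],[0,0,0,0,0,0],[0,0,0,0,0,0]]
  ],
  "fingers": 0.0
}}

```text
time_s: 7.47
position: [0.5004, -0.1694, 0.0218]
tcp_rot: [[0.95, -0.044, 0.309], [-0.042, -0.999, -0.014], [0.309, 0.0, -0.951]]
force: [-0.6, 0.7, 1.9]
opening: 0.184
grasp_force: 30.0
```

```bash
python3 d.py
```

```text
7.4667 [ 0.5004 -0.1694  0.0218] [-0.5573  0.6619  1.9152] 0.18361748162671332 [-36.4222  43.1459 116.8209  63.931   11.0679  -6.0629] [ 0.3091 -0.0138 -0.9509]
[-0.0003  0.0003  0.0002 -0.0449 -0.0254  0.1507]
```

>>> {"api": "play_rows", "payload": {
  "motion": [
    [[0.005,0,-0.015,0,0,0],[0.012,0,-0.038,0,0,0],[0.02,0,-0.062,0,0,0],[0.028,0,-0.086,0,0,0],[0.036,0,-0.11,0,0,0],[0.044,0,-0.133,0,0,0],[0.046,0,-0.143,0,0,0],[0.046,0,-0.143,0,0,0]]
  ]
}}

```text
time_s: 8.13
position: [0.5006, -0.17, 0.1742]
tcp_rot: [[0.949, -0.044, 0.312], [-0.041, -0.999, -0.017], [0.313, 0.003, -0.95]]
force: [0.6, -0.4, -1.4]
opening: 0.18
grasp_force: 30.0
```

```bash
python3 d.py; python3 - <<'E'
from h import *
s=bot.read_state(); d=delta(s['position'],s['tcp_rot'],[.49,.063,.26],Rt(-1.55,48)); print(d, s['moment'])
E
```

```text
8.1333 [ 0.5006 -0.17    0.1742] [ 0.6294 -0.437  -1.367 ] 0.17981530067029214 [-36.4493  24.1923 112.2181  20.2864  29.7711  39.6153] [ 0.3123 -0.0167 -0.9498]
[-0.0483 -0.0007  0.1449  0.1118 -0.2271  0.2053]
[  0.0072  -0.2321  -0.0887   0.0697 -48.2241  -1.0321] [-0.0591  0.4454  0.0151]
```

>>> {"api": "play_rows", "payload": {
  "motion": [
    [[0.001,-0.03,-0.012,0,-6,-0.1],[0.002,-0.06,-0.024,0,-12,-0.2],[0.003,-0.09,-0.036,0,-18,-0.4],[0.004,-0.12,-0.048,0,-24,-0.5],[0.005,-0.15,-0.06,0,-31,-0.6],[0.006,-0.18,-0.072,0,-38,-0.8],[0.007,-0.21,-0.084,0,-45,-0.9],[0.007,-0.232,-0.089,0.1,-48.2,-1]]
  ]
}}

```text
time_s: 8.8
position: [0.4907, 0.0659, 0.2575]
tcp_rot: [[0.862, -0.026, -0.506], [-0.02, -1.0, 0.017], [-0.507, -0.005, -0.862]]
force: [1.1, -0.4, -2.0]
opening: 0.178
grasp_force: 30.0
```

```bash
cat > pp.py <<'E'
# board frame planning: o=hook origin in board lip frame (x,z), lateral y
from h import *
import sys
G=np.array([.6957,.0633,.188]); YAW=-1.55
def tcp(ox,oz,tilt,y=0,T=(-.084,-.0385)):
    t=np.radians(tilt); c,s=np.cos(t),np.sin(t)
    v=np.array([ox+c*T[0]+s*T[1], y, oz-s*T[0]+c*T[1]])
    return G+Ro.from_euler('Z',YAW,degrees=True).apply(v)
def tip2o(tx,tz,tilt):
    t=np.radians(tilt); c,s=np.cos(t),np.sin(t); return tx-(8.5e-3*c+24e-3*s), tz-(-8.5e-3*s+24e-3*c)
def show(tx,tz,tilt,y=0):
    s=bot.read_state(); p=tcp(*tip2o(tx,tz,tilt),tilt,y)
    print(s['time_s'],'pos',s['position'],'F',s['force'],'M',s['moment'],'J',s['joint_positions'].round(1)); print('delta',delta(s['position'],s['tcp_rot'],p,Rt(YAW,tilt)))
E
python3 - <<'E'
from pp import *
show(-.03,-.012,48)
s=bot.read_state()
print('world axes in tool',np.array(s['tcp_rot']).T@Ro.from_euler('Z',YAW,degrees=True).as_matrix())
a=snap('side')['frame'][100:300,150:400]; cv2.imwrite('pics/s2.png',cv2.resize(a,None,fx=3,fy=3,interpolation=cv2.INTER_CUBIC)[:,:,::-1])
E
```

```text
8.8 pos [0.4907 0.0659 0.2575] F [ 1.1424 -0.4377 -2.0224] M [-0.0531 -0.3147  0.0106] J [-4.5 32.7 81.1 -1.3 96.6 87.1]
delta [ 0.0851 -0.0026  0.0133 -0.2125  0.4405  0.2004]
world axes in tool [[ 0.8622  0.0035 -0.5066]
 [ 0.0012 -1.     -0.005 ]
 [-0.5066  0.0037 -0.8621]]
```

View pics/s2.png

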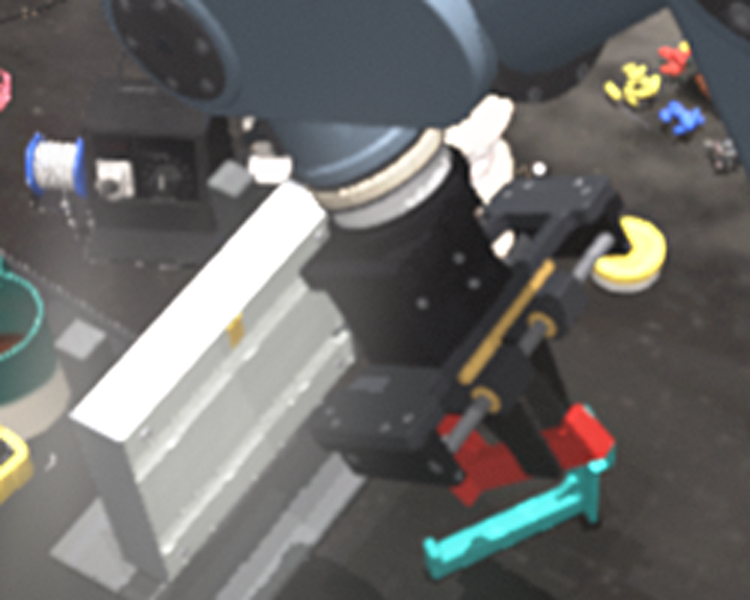

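>>> {"api": "play_rows", "payload": {
  "motion": [
    [[0.018,-0.001,0,-0.1,0.1,0.1],[0.036,-0.001,0.001,-0.1,0.2,0.1],[0.054,-0.002,0.001,-0.2,0.3,0.2],[0.072,-0.002,0.002,-0.2,0.4,0.2],[0.088,-0.003,0.003,-0.2,0.4,0.2],[0.098,-0.003,0.003,-0.2,0.4,0.2],[0.102,-0.003,0.003,-0.2,0.4,0.2],[0.102,-0.003,0.003,-0.2,0.4,0.2]]
  ]
}}

```text
time_s: 9.52
position: [0.5758, 0.0638, 0.2029]
tcp_rot: [[0.866, -0.029, -0.499], [-0.026, -1.0, 0.014], [-0.499, 0.001, -0.866]]
force: [0.0, 0.5, -1.7]
opening: 0.183
grasp_force: 30.0
```

>>> {"api": "play_rows", "payload": {
  "motion": [
    [[0,0,0,0,0,0],[0,0,0,0,0,0],[0,0,0,0,0,0]]
  ]
}}

```text
time_s: 9.77
position: [0.5757, 0.064, 0.2052]
tcp_rot: [[0.867, -0.029, -0.497], [-0.026, -1.0, 0.014], [-0.497, 0.001, -0.868]]
force: [-0.4, 0.4, -1.9]
opening: 0.182
grasp_force: 30.0
```

```bash
python3 - <<'E'
from pp import *
show(-.01,-.012,48)
d=snap('side'); f=d['frame']
t=G+Ro.from_euler('Z',YAW,degrees=True).apply([-.01,0,-.012]); print('tip px',proj(d,t)); print('mark px',proj(d,G+[0,0,.044]))
a=f[130:280,200:400]; cv2.imwrite('pics/s3.png',cv2.resize(a,None,fx=4,fy=4,interpolation=cv2.INTER_CUBIC)[:,:,::-1])
E
```

```text
9.7667 pos [0.5757 0.064  0.2052] F [-0.3621  0.4357 -1.9317] M [-0.0404 -0.2647 -0.024 ] J [-4.1 42.1 70.3 -1.3 97.3 87.8]
delta [ 0.0026 -0.0025  0.0012 -0.0051 -0.2121 -0.149 ]
tip px [236.4526 226.3777]
mark px [227.4215 204.4162]
```

View pics/s3.png

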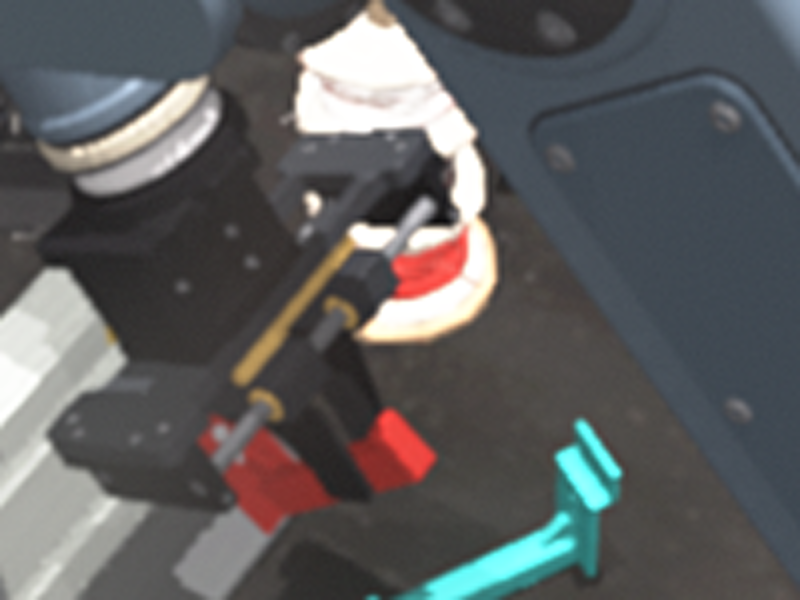

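>>> {"api": "play_rows", "payload": {
  "motion": [
    [[0.0013,-0.001,-0.0008,0,0,0],[0.0026,-0.002,-0.0015,0,0,0],[0.0039,-0.0025,-0.0022,0,0,0],[0.0052,-0.0025,-0.003,0,0,0],[0.0052,-0.0025,-0.003,0,0,0]]
  ]
}}

```text
time_s: 10.23
position: [0.5826, 0.0663, 0.2045]
tcp_rot: [[0.868, -0.029, -0.496], [-0.026, -1.0, 0.013], [-0.497, 0.001, -0.868]]
force: [0.1, 0.2, -1.1]
opening: 0.182
grasp_force: 30.0
```

>>> {"api": "play_rows", "payload": {
  "motion": [
    [[0.0013,0,-0.0008,0,0,0],[0.0013,0,-0.0008,0,0,0]]
  ]
}}

```text
time_s: 10.4
position: [0.584, 0.0662, 0.2045]
tcp_rot: [[0.867, -0.029, -0.497], [-0.026, -1.0, 0.013], [-0.497, 0.001, -0.868]]
force: [0.2, -1.2, -1.7]
opening: 0.182
grasp_force: 30.0
```

>>> {"api": "play_rows", "payload": {
  "motion": [
    [[0.0013,0,-0.0008,0,0,0],[0.0013,0,-0.0008,0,0,0]]
  ]
}}

```text
time_s: 10.57
position: [0.5855, 0.0662, 0.2046]
tcp_rot: [[0.867, -0.029, -0.497], [-0.026, -1.0, 0.014], [-0.497, 0.001, -0.868]]
force: [0.2, -0.2, -1.2]
opening: 0.182
grasp_force: 30.0
```

>>> {"api": "play_rows", "payload": {
  "motion": [
    [[0.0013,0,-0.0008,0,0,0],[0.0013,0,-0.0008,0,0,0]]
  ]
}}

```text
time_s: 10.73
position: [0.587, 0.0661, 0.2046]
tcp_rot: [[0.867, -0.029, -0.497], [-0.026, -1.0, 0.014], [-0.497, 0.001, -0.868]]
force: [-0.2, -0.2, -2.5]
opening: 0.18
grasp_force: 30.0
```

>>> {"api": "play_rows", "payload": {
  "motion": [
    [[0.0013,0,-0.0008,0,0,0],[0.0013,0,-0.0008,0,0,0]]
  ]
}}

```text
time_s: 10.9
position: [0.5883, 0.0661, 0.2047]
tcp_rot: [[0.867, -0.029, -0.497], [-0.026, -1.0, 0.014], [-0.497, 0.001, -0.868]]
force: [-0.1, 0.1, -1.5]
opening: 0.18
grasp_force: 30.0
```

>>> {"api": "play_rows", "payload": {
  "motion": [
    [[0.0009,0,-0.0005,0,0,0],[0.0009,0,-0.0005,0,0,0]]
  ]
}}

```text
time_s: 11.07
position: [0.5884, 0.0662, 0.2048]
tcp_rot: [[0.866, -0.029, -0.499], [-0.026, -1.0, 0.014], [-0.499, 0.001, -0.866]]
force: [-3.4, -0.3, -1.1]
opening: 0.181
grasp_force: 30.0
```

>>> {"api": "play_rows", "payload": {
  "motion": [
    [[0.0009,0,-0.0005,0,0,0],[0.0009,0,-0.0005,0,0,0]]
  ]
}}

```text
time_s: 11.23
position: [0.5885, 0.0662, 0.2049]
tcp_rot: [[0.865, -0.029, -0.502], [-0.026, -1.0, 0.014], [-0.502, 0.001, -0.865]]
force: [-5.6, 0.1, 0.9]
opening: 0.181
grasp_force: 30.0
```

>>> {"api": "play_rows", "payload": {
  "motion": [
    [[0.0009,0,-0.0005,0,0,0],[0.0009,0,-0.0005,0,0,0]]
  ]
}}

```text
time_s: 11.4
position: [0.5886, 0.0662, 0.2051]
tcp_rot: [[0.863, -0.029, -0.504], [-0.026, -1.0, 0.014], [-0.504, 0.001, -0.864]]
force: [-6.9, -0.2, 0.0]
opening: 0.178
grasp_force: 30.0
```

>>> {"api": "play_rows", "payload": {
  "motion": [
    [[0.0009,0,-0.0005,0,0,0],[0.0009,0,-0.0005,0,0,0]]
  ]
}}

```text
time_s: 11.57
position: [0.5887, 0.0662, 0.2052]
tcp_rot: [[0.862, -0.029, -0.506], [-0.026, -1.0, 0.014], [-0.506, 0.001, -0.862]]
force: [-9.7, -0.1, 0.7]
opening: 0.185
grasp_force: 30.0
```

>>> {"api": "play_rows", "payload": {
  "motion": [
    [[-0.005,0,0.0029,0,0,0],[-0.0087,0,0.005,0,0,0],[-0.0087,0,0.005,0,0,0]]
  ]
}}

```text
time_s: 11.82
position: [0.5823, 0.0664, 0.2048]
tcp_rot: [[0.868, -0.029, -0.496], [-0.026, -1.0, 0.013], [-0.496, 0.001, -0.868]]
force: [0.3, 0.1, -1.7]
opening: 0.183
grasp_force: 30.0
```

```bash
sed -i 's/^G=.*/G=np.array([.6974,.0633,.188])/' pp.py; python3 - <<'E'
from pp import *
show(-.006,.001,48)
s=bot.read_state(); W=np.array(s['tcp_rot']).T@Ro.from_euler('Z',YAW,degrees=True).as_matrix(); print(W)
t=np.radians(48); print('feed dir',W@[np.sin(t),0,np.cos(t)],'hookx',W@[np.cos(t),0,-np.sin(t)])
E
```

```text
Traceback (most recent call last):
  File "pp.py", line 12, in show
    s=bot.read_state(); p=tcp(*tip2o(tx,tz,tilt),tilt,y)
                          ~~~^^^^^^^^^^^^^^^^^^^^^^^^^^^
  File "pp.py", line 8, in tcp
    return G+Ro.from_euler('Z',YAW,degrees=True).apply(v)
                               ^^^
NameError: name 'YAW' is not defined
```

```bash
sed -i 's/^G=.*/&; YAW=-1.55/' pp.py; python3 - <<'E'
from pp import *
show(-.006,.001,48)
s=bot.read_state(); W=np.array(s['tcp_rot']).T@Ro.from_euler('Z',YAW,degrees=True).as_matrix(); print(W)
t=np.radians(48); print('feed dir',W@[np.sin(t),0,np.cos(t)],'hookx',W@[np.cos(t),0,-np.sin(t)])
E
```

```text
11.8167 pos [0.5823 0.0664 0.2048] F [ 0.273   0.0712 -1.7091] M [-0.0622 -0.2349 -0.0377] J [-3.8 42.6 69.2 -1.1 97.9 88. ]
delta [-0.0048 -0.     -0.0101 -0.0039 -0.2673 -0.1462]
[[ 0.8683 -0.0026 -0.496 ]
 [-0.0022 -1.      0.0012]
 [-0.496   0.0001 -0.8683]]
feed dir [ 0.3135 -0.0009 -0.9496] hookx [ 0.9496 -0.0024  0.3135]
```

>>> {"api": "play_rows", "payload": {
  "motion": [
    [[-0.0024,0,-0.005,0,-0.1,0],[-0.0048,0,-0.01,0,-0.3,-0.1],[-0.0048,0,-0.01,0,-0.3,-0.1],[-0.0048,0,-0.01,0,-0.3,-0.1]]
  ]
}}

```text
time_s: 12.15
position: [0.5841, 0.0662, 0.2164]
tcp_rot: [[0.866, -0.028, -0.499], [-0.024, -1.0, 0.014], [-0.499, 0.0, -0.866]]
force: [1.0, -0.5, -1.8]
opening: 0.181
grasp_force: 30.0
```

>>> {"api": "play_rows", "payload": {
  "motion": [
    [[0.0006,0,-0.002,0,0,0],[0.0013,0,-0.0041,0,0,0],[0.0013,0,-0.0041,0,0,0]]
  ]
}}

```text
time_s: 12.4
position: [0.5869, 0.0661, 0.2188]
tcp_rot: [[0.865, -0.028, -0.501], [-0.024, -1.0, 0.014], [-0.501, 0.0, -0.866]]
force: [0.6, 0.6, -1.7]
opening: 0.179
grasp_force: 30.0
```

>>> {"api": "play_rows", "payload": {
  "motion": [
    [[0.0006,0,-0.002,0,0,0],[0.0013,0,-0.0041,0,0,0],[0.0013,0,-0.0041,0,0,0]]
  ]
}}

```text
time_s: 12.65
position: [0.5901, 0.0661, 0.2218]
tcp_rot: [[0.865, -0.028, -0.501], [-0.024, -1.0, 0.014], [-0.501, 0.0, -0.866]]
force: [0.1, -0.3, -1.4]
opening: 0.178
grasp_force: 30.0
```

>>> {"api": "play_rows", "payload": {
  "motion": [
    [[0.0006,0,-0.002,0,0,0],[0.0013,0,-0.0041,0,0,0],[0.0013,0,-0.0041,0,0,0]]
  ]
}}

```text
time_s: 12.9
position: [0.5932, 0.066, 0.2247]
tcp_rot: [[0.865, -0.028, -0.501], [-0.024, -1.0, 0.014], [-0.501, 0.0, -0.866]]
force: [0.5, -0.6, -1.3]
opening: 0.18
grasp_force: 30.0
```

>>> {"api": "play_rows", "payload": {
  "motion": [
    [[0.001,0,0.0003,0,0,0],[0.001,0,0.0003,0,0,0]]
  ]
}}

```text
time_s: 13.07
position: [0.5934, 0.066, 0.2235]
tcp_rot: [[0.865, -0.028, -0.502], [-0.024, -1.0, 0.014], [-0.502, 0.0, -0.865]]
force: [-0.4, -0.1, -1.7]
opening: 0.186
grasp_force: 30.0
```

>>> {"api": "play_rows", "payload": {
  "motion": [
    [[0.001,0,0.0003,0,0,0],[0.001,0,0.0003,0,0,0]]
  ]
}}

```text
time_s: 13.23
position: [0.5941, 0.066, 0.2227]
tcp_rot: [[0.865, -0.028, -0.502], [-0.024, -1.0, 0.014], [-0.502, 0.0, -0.865]]
force: [-0.1, 0.2, -1.7]
opening: 0.18
grasp_force: 30.0
```

>>> {"api": "play_rows", "payload": {
  "motion": [
    [[0.001,0,0.0003,0,0,0],[0.001,0,0.0003,0,0,0]]
  ]
}}

```text
time_s: 13.4
position: [0.5949, 0.0659, 0.2219]
tcp_rot: [[0.865, -0.028, -0.502], [-0.024, -1.0, 0.014], [-0.502, 0.0, -0.865]]
force: [0.2, 1.0, -1.5]
opening: 0.179
grasp_force: 30.0
```

>>> {"api": "play_rows", "payload": {
  "motion": [
    [[0.001,0,0.0003,0,0,0],[0.001,0,0.0003,0,0,0]]
  ]
}}

```text
time_s: 13.57
position: [0.5954, 0.0659, 0.2213]
tcp_rot: [[0.864, -0.028, -0.502], [-0.024, -1.0, 0.014], [-0.502, 0.0, -0.865]]
force: [-0.1, -0.5, -1.4]
opening: 0.18
grasp_force: 30.0
```

>>> {"api": "play_rows", "payload": {
  "motion": [
    [[0.001,0,0.0003,0,0,0],[0.001,0,0.0003,0,0,0]]
  ]
}}

```text
time_s: 13.73
position: [0.5955, 0.066, 0.2209]
tcp_rot: [[0.864, -0.028, -0.503], [-0.024, -1.0, 0.014], [-0.504, 0.0, -0.864]]
force: [-2.8, 1.1, 1.1]
opening: 0.179
grasp_force: 30.0
```

>>> {"api": "play_rows", "payload": {
  "motion": [
    [[0.001,0,0.0003,0,0,0],[0.001,0,0.0003,0,0,0]]
  ]
}}

```text
time_s: 13.9
position: [0.5955, 0.066, 0.2204]
tcp_rot: [[0.863, -0.028, -0.505], [-0.024, -1.0, 0.014], [-0.505, 0.0, -0.863]]
force: [-4.6, 0.3, 1.9]
opening: 0.182
grasp_force: 30.0
```

>>> {"api": "play_rows", "payload": {
  "motion": [
    [[0.001,0,0.0003,0,0,0],[0.001,0,0.0003,0,0,0]]
  ]
}}

```text
time_s: 14.07
position: [0.5955, 0.0661, 0.2199]
tcp_rot: [[0.862, -0.028, -0.507], [-0.024, -1.0, 0.014], [-0.507, 0.0, -0.862]]
force: [-6.3, 0.1, 3.2]
opening: 0.18
grasp_force: 30.0
```

>>> {"api": "play_rows", "payload": {
  "motion": [
    [[-0.002,0,-0.0006,0,0,0],[-0.0036,0,-0.0012,0,0,0],[-0.0036,0,-0.0012,0,0,0]]
  ]
}}

```text
time_s: 14.32
position: [0.596, 0.0659, 0.222]
tcp_rot: [[0.866, -0.028, -0.499], [-0.024, -1.0, 0.013], [-0.499, 0.0, -0.867]]
force: [0.1, 0.3, -1.7]
opening: 0.18
grasp_force: 30.0
```

>>> {"api": "play_rows", "payload": {
  "motion": [
    [[0.0007,0,-0.0021,0,0,0],[0.0014,0,-0.0043,0,0,0],[0.0021,0,-0.0064,0,0,0],[0.0021,0,-0.0064,0,0,0]]
  ]
}}

```text
time_s: 14.65
position: [0.6011, 0.0657, 0.2267]
tcp_rot: [[0.866, -0.028, -0.5], [-0.024, -1.0, 0.014], [-0.5, 0.0, -0.866]]
force: [-0.0, 0.2, -2.0]
opening: 0.178
grasp_force: 30.0
```

```bash
sed -i 's/^G=.*/G=np.array([.6972,.0633,.1852]); YAW=-1.55/' pp.py; cat >> pp.py <<'E'
def where(p=None,q=None):
    "hook origin in lip frame mm, tilt; lip point in hook coords (a,zl)"
    s=bot.read_state(); R=np.array(s['tcp_rot']); tilt=np.degrees(np.arctan2(-R[0,2],-R[2,2]))+L
    v=Ro.from_euler('Z',-YAW,degrees=True).apply(s['position']-G)
    t=np.radians(tilt); c,q=np.cos(t),np.sin(t); T=(-.084,-.0385)
    o=np.array([v[0]-(c*T[0]+q*T[1]), v[2]-(-q*T[0]+c*T[1])])*1e3
    print('t',round(s['time_s'],2),'tilt',tilt.round(2),'o',o,'y',v[1]*1e3,'a,zl',np.array([-o[0]*c+o[1]*q,-o[0]*q-o[1]*c]),'ideal o',5*q*np.array([q,c]),'F',s['force'],'M',s['moment'],'yaw',np.degrees(np.arctan2(-R[1,1]*-1,0)) if 0 else np.degrees(np.arctan2(R[0,1],-R[1,1])))
E
python3 -c "
from pp import *
where()"
```

```text
t 14.65 tilt 48.0 o [-11.2887   4.7961] y -0.22091848690973992 a,zl [11.1182  5.1791] ideal o [2.761  2.4863] F [-0.0447  0.1937 -1.9961] M [-0.0741 -0.2288 -0.0114] yaw -1.6028777054836585
```

>>> {"api": "play_rows", "payload": {
  "motion": [
    [[0.0008,0,-0.0025,0,0,0],[0.0017,0,-0.005,0,0,0],[0.0017,0,-0.005,0,0,0]]
  ]
}}

```text
time_s: 14.9
position: [0.6049, 0.0656, 0.2302]
tcp_rot: [[0.865, -0.028, -0.5], [-0.024, -1.0, 0.014], [-0.5, 0.0, -0.866]]
force: [-0.0, 0.5, -1.5]
opening: 0.181
grasp_force: 30.0
```

>>> {"api": "play_rows", "payload": {
  "motion": [
    [[0.0011,0,-0.0014,0,0,0],[0.0022,0,-0.0027,0,0,0],[0.0033,0,-0.0041,0,0,0],[0.0033,0,-0.0041,0,0,0]]
  ]
}}

```text
time_s: 15.23
position: [0.6095, 0.0655, 0.2319]
tcp_rot: [[0.865, -0.028, -0.501], [-0.024, -1.0, 0.014], [-0.501, 0.0, -0.865]]
force: [0.4, -0.3, -2.4]
opening: 0.182
grasp_force: 30.0
```

```bash
python3 -c "
from pp import *
where()"
```

```text
t 15.23 tilt 48.06 o [-2.9361  9.92  ] y -0.13944242671107884 a,zl [ 9.3412 -4.4462] ideal o [2.7665 2.4858] F [ 0.3907 -0.2602 -2.3881] M [-0.0433 -0.2567 -0.002 ] yaw -1.5992158713841969
```

>>> {"api": "play_rows", "payload": {
  "motion": [
    [[0.0002,0,-0.0007,0,0,0],[0.0029,0,0.0002,0,0,0],[0.0029,0,0.0002,0,0,0]]
  ]
}}

```text
time_s: 15.48
position: [0.6117, 0.0655, 0.2297]
tcp_rot: [[0.865, -0.028, -0.501], [-0.024, -1.0, 0.014], [-0.502, 0.0, -0.865]]
force: [1.2, 0.1, -2.6]
opening: 0.18
grasp_force: 30.0
```

>>> {"api": "play_rows", "payload": {
  "motion": [
    [[0.0013,0,0.0004,0,0,0],[0.0027,0,0.0009,0,0,0],[0.0027,0,0.0009,0,0,0]]
  ]
}}

```text
time_s: 15.73
position: [0.6134, 0.0654, 0.2276]
tcp_rot: [[0.865, -0.028, -0.502], [-0.024, -1.0, 0.014], [-0.502, 0.0, -0.865]]
force: [0.1, -0.5, -1.2]
opening: 0.183
grasp_force: 30.0
```

```bash
python3 -c "
from pp import *
where()"
```

```text
t 15.73 tilt 48.12 o [0.9626 5.6099] y -0.16254337470468064 a,zl [ 3.534  -4.4619] ideal o [2.7715 2.4852] F [ 0.0838 -0.4987 -1.2212] M [ 0.0224 -0.2551  0.0183] yaw -1.598958739124556
```

>>> {"api": "play_rows", "payload": {
  "motion": [
    [[0.001,0,0.0003,0,0,0],[0.002,0,0.0006,0,0,0],[0.002,0,0.0006,0,0,0]]
  ]
}}

```text
time_s: 15.98
position: [0.6149, 0.0654, 0.2263]
tcp_rot: [[0.865, -0.028, -0.502], [-0.024, -1.0, 0.014], [-0.502, 0.0, -0.865]]
force: [0.0, 0.2, -1.4]
opening: 0.177
grasp_force: 30.0
```

>>> {"api": "play_rows", "payload": {
  "motion": [
    [[0.001,0,0.0003,0,0,0],[0.001,0,0.0003,0,0,0]]
  ]
}}

```text
time_s: 16.15
position: [0.6156, 0.0654, 0.2256]
tcp_rot: [[0.865, -0.028, -0.501], [-0.024, -1.0, 0.014], [-0.502, 0.0, -0.865]]
force: [-0.2, -0.6, -2.2]
opening: 0.178
grasp_force: 30.0
```

>>> {"api": "play_rows", "payload": {
  "motion": [
    [[0.001,0,0.0003,0,0,0],[0.001,0,0.0003,0,0,0]]
  ]
}}

```text
time_s: 16.32
position: [0.616, 0.0654, 0.2251]
tcp_rot: [[0.864, -0.028, -0.502], [-0.024, -1.0, 0.014], [-0.502, 0.0, -0.865]]
force: [-1.4, 0.3, -0.4]
opening: 0.179
grasp_force: 30.0
```

```bash
python3 -c "
from pp import *
where()"
```

```text
t 16.32 tilt 48.15 o [3.472  2.9904] y -0.12670900582082062 a,zl [-0.0886 -4.5815] ideal o [2.7747 2.4849] F [-1.443  0.304 -0.423] M [-0.0463 -0.0623  0.0432] yaw -1.596725149041243
```

```bash
cat >> pp.py <<'E'
def swing(taus,ez=.0004,ex=0.0002):
    s=bot.read_state()
    for t in taus:
        r=np.radians(t); c,q=np.cos(r),np.sin(r); o=5e-3*q*np.array([q,c])+ez*np.array([q,c])+ex*np.array([-c,q])
        d=delta(s['position'],s['tcp_rot'],tcp(o[0],o[1],t),Rt(YAW,t)); print(t,np.r_[d[:3].round(4),d[3:].round(1)].tolist())
E
python3 -c "
from pp import *
swing([46,43,40,37,34,31,28,25])"
```

```text
46 [-0.0001, -0.0001, 0.0039, -0.0, 2.2, -0.1]
43 [0.0005, -0.0001, 0.0088, -0.0, 5.2, -0.1]
40 [0.0014, -0.0001, 0.0136, 0.0, 8.2, -0.1]
37 [0.0025, -0.0001, 0.0185, 0.0, 11.2, -0.1]
34 [0.0039, -0.0001, 0.0232, 0.0, 14.2, -0.1]
31 [0.0056, -0.0001, 0.0279, 0.0, 17.2, -0.1]
28 [0.0075, -0.0001, 0.0326, 0.0, 20.2, -0.1]
25 [0.0097, -0.0001, 0.0371, 0.0, 23.2, -0.1]
```

>>> {"api": "play_rows", "payload": {
  "motion": [
    [[-0.0001,0,0.0039,0,2.2,-0.1],[0.0005,0,0.0088,0,5.2,-0.1],[0.0014,0,0.0136,0,8.2,-0.1],[0.0025,0,0.0185,0,11.2,-0.1],[0.0025,0,0.0185,0,11.2,-0.1]]
  ]
}}

```text
time_s: 16.73
position: [0.6073, 0.0659, 0.2083]
tcp_rot: [[0.946, -0.026, -0.325], [-0.024, -1.0, 0.009], [-0.325, -0.0, -0.946]]
force: [0.1, -0.7, -0.6]
opening: 0.181
grasp_force: 30.0
```

```bash
python3 -c "
from pp import *
where();swing([34,31,28,25,24,22])"
```

```text
t 16.73 tilt 36.94 o [0.3447 3.3429] y 0.13117407681899254 a,zl [ 1.7334 -2.879 ] ideal o [1.8057 2.4017] F [ 0.0667 -0.6653 -0.6416] M [-0.0713 -0.0969  0.0402] yaw -1.491830519544965
34 [0.0021, 0.0001, 0.0048, -0.0, 2.9, 0.1]
31 [0.0028, 0.0001, 0.0098, -0.0, 5.9, 0.1]
28 [0.0038, 0.0001, 0.0147, -0.0, 8.9, 0.1]
25 [0.005, 0.0001, 0.0195, -0.0, 11.9, 0.1]
24 [0.0055, 0.0001, 0.0211, -0.0, 12.9, 0.1]
22 [0.0065, 0.0001, 0.0243, -0.0, 14.9, 0.1]
```

>>> {"api": "play_rows", "payload": {
  "motion": [
    [[0.0021,0,0.0048,0,2.9,0.1],[0.0028,0,0.0098,0,5.9,0.1],[0.0038,0,0.0147,0,8.9,0.1],[0.005,0,0.0195,0,11.9,0.1],[0.005,0,0.0195,0,11.9,0.1]]
  ]
}}

```text
time_s: 17.15
position: [0.6056, 0.0659, 0.1877]
tcp_rot: [[0.992, -0.028, -0.124], [-0.027, -1.0, 0.004], [-0.125, -0.0, -0.992]]
force: [0.4, 0.1, 0.5]
opening: 0.182
grasp_force: 30.0
```

```bash
python3 -c "
from pp import *
where();swing([23,21,19,17,15,13,11,9])"
```

```text
t 17.15 tilt 25.15 o [0.7805 1.677 ] y 0.16926960562896964 a,zl [ 0.0062 -1.8497] ideal o [0.9031 1.9235] F [0.4489 0.1312 0.4578] M [-0.0358  0.1237  0.0174] yaw -1.5866833737321453
23 [0.0003, 0.0002, 0.0029, -0.0, 2.2, -0.0]
21 [0.0008, 0.0002, 0.0062, -0.0, 4.2, -0.0]
19 [0.0013, 0.0002, 0.0095, -0.0, 6.2, -0.0]
17 [0.002, 0.0002, 0.0128, -0.0, 8.2, -0.0]
15 [0.0028, 0.0002, 0.0161, -0.0, 10.2, -0.0]
13 [0.0037, 0.0002, 0.0193, -0.0, 12.2, -0.0]
11 [0.0047, 0.0002, 0.0225, -0.0, 14.2, -0.0]
9 [0.0059, 0.0002, 0.0257, -0.0, 16.2, -0.0]
```

>>> {"api": "play_rows", "payload": {
  "motion": [
    [[0.0003,0,0.0029,0,2.2,0],[0.0008,0,0.0062,0,4.2,0],[0.0013,0,0.0095,0,6.2,0],[0.002,0,0.0128,0,8.2,0],[0.0028,0,0.0161,0,10.2,0],[0.0028,0,0.0161,0,10.2,0]]
  ]
}}

```text
time_s: 17.65
position: [0.6069, 0.0658, 0.1708]
tcp_rot: [[0.998, -0.028, 0.051], [-0.028, -1.0, -0.001], [0.051, -0.0, -0.999]]
force: [-3.2, 0.5, -2.4]
opening: 0.184
grasp_force: 30.0
```

```bash
python3 -c "
from pp import *
where();swing([13,11,9,7,5,3,2,0])"
```

```text
t 17.65 tilt 15.07 o [0.795  0.8949] y 0.03854726458530028 a,zl [-0.5351 -1.0708] ideal o [0.3378 1.2549] F [-3.193   0.4765 -2.4494] M [ 0.0382  0.7197 -0.0151] yaw -1.5917599000887253
13 [-0.0002, 0.0, 0.0026, -0.0, 2.1, -0.0]
11 [0.0003, 0.0, 0.006, -0.0, 4.1, -0.0]
9 [0.0008, 0.0, 0.0093, -0.0, 6.1, -0.0]
7 [0.0015, 0.0, 0.0126, -0.0, 8.1, -0.0]
5 [0.0024, 0.0, 0.0159, -0.0, 10.1, -0.0]
3 [0.0033, 0.0, 0.0191, -0.0, 12.1, -0.0]
2 [0.0038, 0.0, 0.0207, -0.0, 13.1, -0.0]
0 [0.0049, 0.0, 0.0239, -0.0, 15.1, -0.0]
```

>>> {"api": "play_rows", "payload": {
  "motion": [
    [[-0.0002,0,0.0026,0,2.1,0],[0.0003,0,0.006,0,4.1,0],[0.0006,0,0.0093,0,6.1,0],[0.0006,0,0.0093,0,6.1,0]]
  ]
}}

```text
time_s: 17.98
position: [0.6086, 0.0657, 0.1611]
tcp_rot: [[0.987, -0.028, 0.157], [-0.028, -1.0, -0.004], [0.158, -0.0, -0.988]]
force: [-1.8, 0.0, -4.8]
opening: 0.18
grasp_force: 30.0
```

```bash
python3 -c "
from pp import *
where();swing([7,5,3,2,0])"
```

```text
t 17.98 tilt 8.94 o [0.2879 0.8797] y -0.005604737168032087 a,zl [-0.1477 -0.9137] ideal o [0.1207 0.7675] F [-1.8487  0.0305 -4.8348] M [0.0101 0.8211 0.0945] yaw -1.596239409536199
7 [0.0001, -0.0, 0.0029, -0.0, 1.9, -0.0]
5 [0.0005, -0.0, 0.0062, -0.0, 3.9, -0.0]
3 [0.0011, -0.0, 0.0096, -0.0, 5.9, -0.0]
2 [0.0015, -0.0, 0.0112, -0.0, 6.9, -0.0]
0 [0.0022, -0.0, 0.0145, -0.0, 8.9, -0.0]
```

>>> {"api": "play_rows", "payload": {
  "motion": [
    [[0.0001,0,0.0034,0,1.9,0],[0.0005,0,0.0068,0,3.9,0],[0.001,0,0.0102,0,5.9,0],[0.001,0,0.0102,0,5.9,0]]
  ]
}}

```text
time_s: 18.32
position: [0.6109, 0.0656, 0.1511]
tcp_rot: [[0.966, -0.028, 0.257], [-0.027, -1.0, -0.007], [0.257, -0.0, -0.966]]
force: [-4.4, -0.1, -1.5]
opening: 0.182
grasp_force: 30.0
```

```bash
python3 -c "
from pp import *
where();swing([2,1,0],0,0)"
```

```text
t 18.32 tilt 3.1 o [-0.3925 -0.2388] y -0.041736375389988284 a,zl [0.379  0.2597] ideal o [0.0146 0.2698] F [-4.444  -0.088  -1.4502] M [0.0084 0.9323 0.0346] yaw -1.5960730700358605
2 [0.0007, -0.0, 0.0015, 0.0, 1.1, -0.0]
1 [0.0009, -0.0, 0.0031, 0.0, 2.1, -0.0]
0 [0.0012, -0.0, 0.0048, 0.0, 3.1, -0.0]
```

>>> {"api": "play_rows", "payload": {
  "motion": [
    [[0.0004,0,0.0016,0,1.1,0],[0.0005,0,0.0032,0,2.1,0],[0.0006,0,0.0048,0,3.1,0],[0.0006,0,0.0048,0,3.1,0]]
  ]
}}

```text
time_s: 18.65
position: [0.6132, 0.0655, 0.147]
tcp_rot: [[0.951, -0.028, 0.309], [-0.027, -1.0, -0.008], [0.309, -0.0, -0.951]]
force: [-3.6, 1.1, -1.7]
opening: 0.18
grasp_force: 30.0
```

```bash
python3 -c "
from pp import *
where()
a=snap('side')['frame'][130:280,200:400]; cv2.imwrite('pics/s4.png',cv2.resize(a,None,fx=4,fy=4,interpolation=cv2.INTER_CUBIC)[:,:,::-1])"
```

```text
t 18.65 tilt -0.01 o [-0.0745  0.3146] y -0.07853488508960615 a,zl [ 0.0744 -0.3147] ideal o [ 0.     -0.0012] F [-3.62    1.0589 -1.6749] M [0.087  1.0214 0.0342] yaw -1.60014416543434
```

View pics/s4.png

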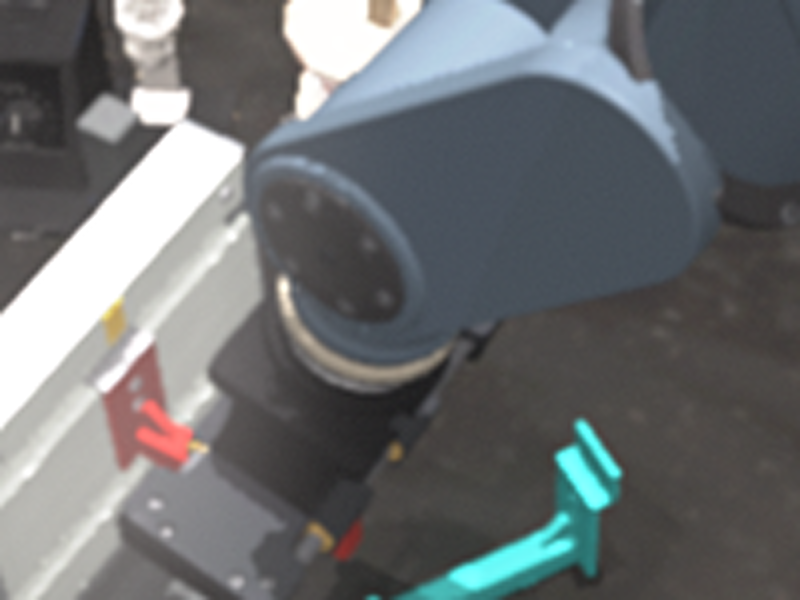

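>>> {"api": "play_rows", "payload": {
  "motion": [
    [[0,0,0,0,0,0],[0,0,0,0,0,0],[0,0,0,0,0,0],[0,0,0,0,0,0],[0,0,0,0,0,0],[0,0,0,0,0,0]]
  ],
  "fingers": 0.045
}}

```text
time_s: 19.2
position: [0.6145, 0.0653, 0.1481]
tcp_rot: [[0.949, -0.028, 0.315], [-0.027, -1.0, -0.009], [0.315, 0.0, -0.949]]
force: [-1.1, -0.2, 0.1]
opening: 0.49
grasp_force: 0.0
```

>>> {"api": "play_rows", "payload": {
  "motion": [
    [[0,0,-0.01,0,0,0],[0,0,-0.025,0,0,0],[0,0,-0.04,0,0,0],[0,0,-0.055,0,0,0],[0,0,-0.06,0,0,0],[0,0,-0.06,0,0,0]]
  ]
}}

```text
time_s: 19.7
position: [0.5957, 0.066, 0.2068]
tcp_rot: [[0.948, -0.028, 0.317], [-0.026, -1.0, -0.009], [0.317, 0.0, -0.948]]
force: [-0.1, 0.4, -0.3]
opening: 0.515
grasp_force: 0.0
```

```bash
cat > fit2.py <<'E'
from pp import *
d=snap('side'); f=d['frame'].astype(int); m=(f[...,0]>90)&(f[...,0]>2*f[...,1])&(f[...,0]>2*f[...,2])
B=[(-115,-4,-8,8,-60,-40),(-119,-111,-8,8,-60,-30),(-4,0,-18,18,-60,0)]
for t in(0,3,10,15):
    im=np.zeros((480,640),np.uint8); r=Ro.from_euler('ZY',[YAW,t],degrees=True)
    for b in B:
        X=np.array([G+r.apply(np.array([x,y,z])/1e3) for x in b[:2] for y in b[2:4] for z in b[4:]])
        cv2.fillConvexPoly(im,cv2.convexHull(proj(d,X).round().astype(np.int32)),1)
    im=im>0; print(t,'red visible inside model',(m&im).sum(),'model',im.sum(),'red near outside',(m&~im)[190:290,190:300].sum())
s=bot.read_state(); print(s['force'],s['opening'])
a=d['frame'][130:280,200:400]; import sys; cv2.imwrite('pics/'+sys.argv[1],cv2.resize(a,None,fx=4,fy=4,interpolation=cv2.INTER_CUBIC)[:,:,::-1])
E
python3 fit2.py s5.png
```

```text
0 red visible inside model 112 model 1218 red near outside 0
3 red visible inside model 112 model 1232 red near outside 0
10 red visible inside model 71 model 1234 red near outside 41
15 red visible inside model 49 model 1281 red near outside 63
[ 0.2862  0.6896 -0.0579] 0.5175363200451374
```

View pics/s5.png

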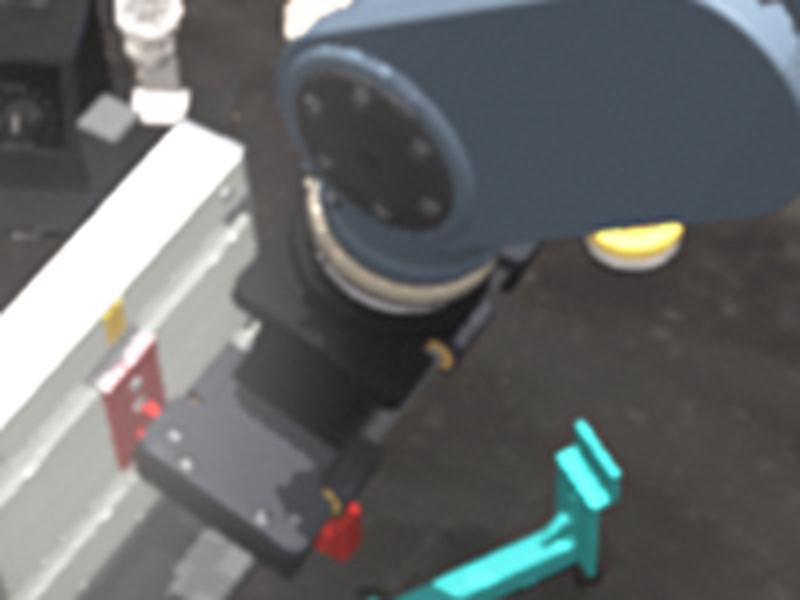

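>>> {"api": "play_rows", "payload": {
  "motion": [
    [[0,0,-0.02,0,0,0],[-0.005,0,-0.045,0,0,0],[-0.02,0,-0.07,0,0,0],[-0.045,0,-0.09,0,0,0],[-0.075,0,-0.105,0,0,0],[-0.105,0,-0.115,0,0,0],[-0.13,0,-0.125,0,0,0],[-0.15,0,-0.13,0,0,0]]
  ]
}}

```text
time_s: 20.42
position: [0.4091, 0.0714, 0.2803]
tcp_rot: [[0.95, -0.028, 0.312], [-0.026, -1.0, -0.009], [0.312, -0.0, -0.95]]
force: [0.4, 0.3, -0.5]
opening: 0.518
grasp_force: 0.0
```

```bash
cat >> fit2.py <<'E'
from scipy.optimize import minimize
m[:,:190]=0;m[:,330:]=0;m[:190]=0;m[300:]=0
def ren(p):
    im=np.zeros((1920,2560),np.uint8); r=Ro.from_euler('ZY',[YAW,p[2]*5],degrees=True)
    for b in B:
        X=np.array([G+np.array([p[0],0,p[1]])/1e3+r.apply(np.array([x,y,z])/1e3) for x in b[:2] for y in b[2:4] for z in b[4:]])
        cv2.fillConvexPoly(im,cv2.convexHull(((proj(d,X)+.5)*4).round().astype(np.int32)),255)
    return cv2.resize(im,(640,480),interpolation=cv2.INTER_AREA)/255.
q=min((minimize(lambda p:np.abs(ren(p)-m).sum(),[0,0,a],method='Nelder-Mead',options=dict(initial_simplex=[[0,0,a],[2,0,a],[0,2,a],[0,0,a+.6]])) for a in(0,1,2)),key=lambda q:q.fun)
print('fit dx dz tilt',q.x[:2],q.x[2]*5,q.fun,m.sum())
E
python3 fit2.py s6.png
```

```text
0 red visible inside model 585 model 1218 red near outside 161
3 red visible inside model 585 model 1232 red near outside 161
10 red visible inside model 498 model 1234 red near outside 248
15 red visible inside model 453 model 1281 red near outside 293
[-4.2972  1.4588 -0.5958] 0.5191690019055251
fit dx dz tilt [-1.5543  3.7916] -3.1947468063246887 844.4823529411765 910
```

View pics/s6.png

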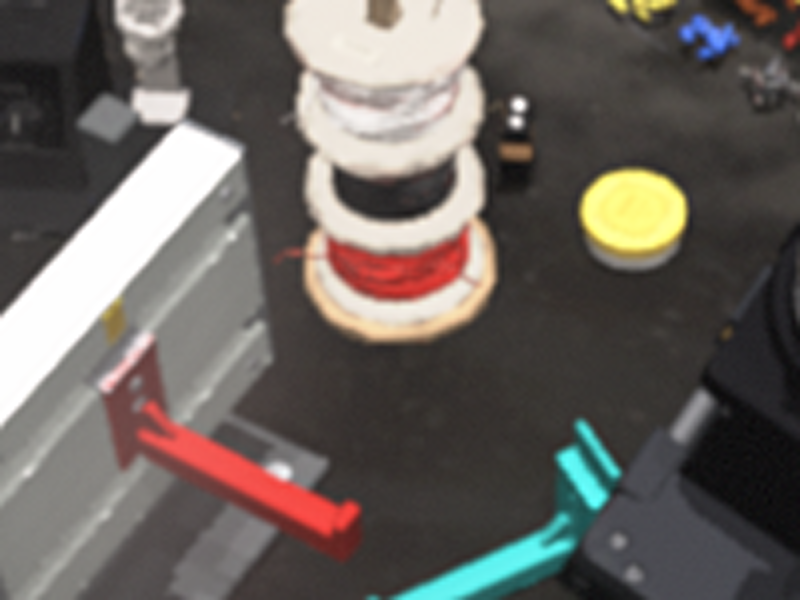

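```bash
sed -i 's/m\[:190\]=0/m[:209]=0/; s/np.abs(ren(p)-m).sum()/np.abs(ren(p)-m)[209:].sum()/' fit2.py; python3 fit2.py s7.png; python3 -c "
from h import *
print(bot.read_state()['force'],bot.read_state()['qvel'])"
```

```text
0 red visible inside model 584 model 1218 red near outside 162
3 red visible inside model 584 model 1232 red near outside 162
10 red visible inside model 498 model 1234 red near outside 248
15 red visible inside model 453 model 1281 red near outside 293
[-0.5505 -0.3285 -0.3509] 0.5178445155963328
fit dx dz tilt [-0.5611  3.2274] -2.960868343389162 521.913725490196 584
[-0.5505 -0.3285 -0.3509] [-0.0734  2.6223 -5.9555 -0.0238 -2.5671  0.4692]
```

```bash
sed -i "s/m=(f\[...,0\]>90).*/m=(f[...,0]>60)\&(f[...,0]>1.6*f[...,1])\&(f[...,0]>1.6*f[...,2])/" fit2.py; echo "
for t in (-6,-3,0,3,6,10,14):
    r=minimize(lambda p:np.abs(ren([p[0],p[1],t/5])-m)[209:].sum(),[0,0],method='Nelder-Mead',options=dict(initial_simplex=[[-1,-1],[2,0],[0,2]])); print(t,r.x,r.fun)" >> fit2.py; python3 fit2.py s8.png | tail -8
```

```text
fit dx dz tilt [-0.0556  1.1165] -1.1566385228452467 381.478431372549 736
-6 [-4.1405  8.1348] 374.2470588235294
-3 [-3.9646  3.3267] 378.34901960784316
0 [-1.5234  0.1172] 393.9019607843137
3 [ 2.1013 -3.5497] 413.1803921568627
6 [ 1.0312 -7.9375] 446.4549019607843
10 [ -2.5312 -11.8438] 497.6392156862745
14 [ -6.3479 -18.8113] 527.7764705882353
```

```bash
python3 -c "
from rig import bot
print(bot.hand_in())"
```

```text
the job is handed in; nothing more can be done
None
```

I hung the red hook in the upper groove under the yellow mark, let go and handed the job in after about 20 s. In the last pictures it sits flat and stays put; a rough image fit puts its tilt near 0° and rules out the unsnapped position (10° or more), though I felt no distinct snap. I moved nothing else on the bench.

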